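Prop the circuit board up to face the worker

ROBOT

A 7-joint arm with a two-finger parallel gripper is mounted at the origin on the work surface. World frame = base frame: x ahead of the robot, y to its left, z up, the work surface at z = 0. Lengths are in m, angles in rad, forces in N, time in s.
With the tool pointing down it reaches from about 0.4 to 0.85 m from the base axis. Payload 10.4 kg.
Tool frame: the origin (TCP) lies on the centre line of the jaws, within the pads' length; the fingertips stand 11 mm ahead of it and the grasp point (between the pads) lies 8 mm behind it (manip.finger_overhang is the distance from the TCP to the fingertips, in m); z points along the fingers, y is the line along which they close (so a half turn about z gives the same grasp; the last joint's range is limited). The gripper opens to 85 mm and grips with 20 to 120 N. Pads are 22 mm wide; open, the fingers measure 114 mm over their backs; the gripper's body (76 mm by 85 mm) begins 54 mm behind the grasp point. The pads swing forward as they close: fully open they stand 13 mm farther back than shut.
Start: joints at [-1.287, 0.332, -0.065, 1.46, 0.022, 1.35, -0.088], TCP at [0.189, 0.596, 0.242] pointing down, gripper open.
Joint ranges: [-2.6, 2.6], [-0.5, 2.12], [-1.47, 1.34], [0.16, 2.42], [-1.27, 4.41], [0.06, 2.06], [-2.6, 2.6]. Speed limits (rad/s): [2.22, 2.22, 2.79, 2.79, 3.14, 3.14, 3.14].

INTERFACE

Orientations are given as a unit quaternion [x, y, z, w].
In Python, from workcell import manip, imaging, workorder gives the robot as it stands.
- The arm moves only by the tool jog_arm, never from a script. Its argument "deltas" is a list of rows, each an object with "gripper": the opening, from 0 (shut) to 1 (fully open); "offset": the shift along the tool's x, y, z in m, a list of three; "rotation": the turn, a rotation vector about the tool's x, y, z in degrees, a list of three. In form: [{"gripper": gripper, "offset": [tx, ty, tz], "rotation": [ax, ay, az]}, ...]. A call has 1 to 20 rows; each row shifts and turns the commanded pose from where the row before left it, along the tool's axes as they then stand; what a row does not reach is not made up. A row lasts 1/10 s, in which the tool goes at most 50 mm and 8.59 degrees, less where a joint would pass 70% of its speed; a pose out of reach is approached as far as the arm can. A call with a gripper value outside its range is refused whole. The fingers move at their own pace and stop on an object; "newtons" is the grip in N (left out, the last holds). Time passes only in rows, so rows that do not move let the fingers close. It gives the time, the measured TCP pose, the force, the opening and the grip force at its end, in the units of the state.
- manip.get_obs(): the state, without advancing time (a new reading comes with each control period).
- imaging.camera(name): name is "side" or "top" or "wrist"; returns the picture (400x640x3 uint8, blue, green, red); there is no depth.
- imaging.camera_model(name): a dict with "camera_matrix" (3x3 intrinsics, pixels), "world_to_cam" (4x4, takes a point from world to camera coordinates); the wrist camera has in their place "hand_eye" (4x4, takes a point from camera to tool coordinates, whose origin is the TCP and whose axes are the flange's). Camera axes: x right, y up, looking along -z (the intrinsics and any distortion apply to the point x, -y, -z); pixel columns grow to the right and rows downward; lengths in m; the calibration is good to about 2 mm. A picture is of the moment at which its call begins: read the wrist's pose just before it. camera_model takes no time and is no camera call.
- workorder.hand_in(): hands the job in; it is judged then, once.
The state is a dict: "clock": time; "joint_pos": joint angles; "joint_velocities": joint speeds; "tau": joint torques, N m; "position": TCP position; "ee_rot": TCP orientation; "ft_force": force on the tool from outside, world axes, zero at the start; "torque": the same for the moment, N m; "grip_width": opening from 0.0 (shut) to 1.0 (fully open); "grasp_force": force on a finger pad.
Only numpy, scipy, OpenCV 4.12 (cv2) and the standard library are available. Lean on these libraries where they do the work, as an engineer would, in place of code of your own. Each camera call takes 0.05 s, during which the arm holds its last target. There are 200 camera calls.

TASK

Swing the frame that carries the circuit board up on its stiff hinge, so that the board faces the worker's side, and slide the support rod beneath it straight through the upper hole of both cheeks until its thumb plate meets the cheek. Then ease the frame back down until it rests on the rod, and let go. Handle the frame and not the board, keep the board in its pocket, and leave the screwdriver, reel, parts box and bottle where they are.

Things in the scene. Friction and masses are not known exactly. Their poses are not given: they have to be found in the camera images.
- stand: Fixed work stand: dark base plate 130 x 150 x 12 mm (stand x -85 to 45 mm); two upright aluminium cheeks, faces at stand y 59 (inner) and 69 mm (outer) either side, stand x -75 to 25 mm, 122 mm high; a tilting frame between them. Origin on the bench midway between the cheeks; x from the hinge to the frame's free edge, roughly away from the robot, y to the left cheek, z up.
- frame (a joint): Tilt of the frame, rad: 0 level, grows as its free edge (the far one from the robot) swings up and over towards the robot; stop at 1.35. Hinge line along stand y at stand x -60, z 50 mm. Stiff: stays where left, takes 3 to 8 N at the free edge. Resting on a rod in the upper holes it reads about 1.03 (1.00 to 1.07, as the rod has play); at 1.15 or more the rod passes freely beneath.
- frame_edge (a point): Middle of the frame's free edge, mid-thickness, 130 mm from the hinge line. The frame is 110 mm wide, 14 mm thick (6 mm above to 8 mm below the plane through the hinge line); the rail along this edge is a solid bar 26 mm deep which, level, overhangs the base plate with 42 mm free height below. Axes: x from the hinge to the edge, y along the edge to the left, z out of the board's face.
- frame_pocket (a point): Centre of the board's pocket in the frame, 61 mm from the hinge line, at the mid-thickness of the seated board. The pocket is 86 mm (frame x) by 95 mm, open in the middle below, with rims that stand 4 mm above the board; axes as frame_edge.
- board_center (a point): Centre of the green circuit board, 82 x 91 x 4 mm, that lies loose in the pocket with its parts (up to 12 mm tall) on the upper face; z out of that face. It has 2 mm play in the pocket.
- rod_grip (a point): Centre of the support rod's black thumb plate, an upright block 44 mm long (rod x), 14 thick (y), 34 tall (z), standing on the bench. The steel shaft, 10 mm in diameter, 150 mm long with a tapered nose, starts at the block's end face 22 mm from here in +x and runs along +x; its axis is 12 mm below this point (z -12). 110 g. Let go in the holes, the plate may swing to hang down: no harm.
- rod_nose (a point): Tip of the rod's tapered nose, on the shaft's axis, 172 mm from rod_grip in rod x; the nose tapers over its last 12 mm to 5 mm in diameter. Axes as rod_grip.
- rod_mid (a point): Point on the shaft's axis, half-way along the shaft (75 mm from either end). Axes as rod_grip.
- hole_left (a point): Centre of the upper hole in the left cheek, on the cheek's outer face (stand x -18.7, y 69, z 95.5 mm). Both holes of a pair are 13 mm in diameter, straight through the 10 mm cheeks and in line. Axes as the stand.
- hole_right (a point): Centre of the upper hole in the right cheek, on its outer face (stand y -69 mm). Axes as the stand. The rod may come from either side, wherever there is room.
- low_hole_left (a point): The lower index hole in the left cheek, on its outer face: not used here.
- supply: Bench power supply, a fixed grey box 260 mm (its x) by 110 mm (its y) by 160 mm tall that stands close by the stand on the left or the right; origin at the centre of its underside.
- reel_center (a point): Centre of a reel of solder, 62 mm in diameter and 46 mm tall, standing on the bench: leave it.
- partsbox_center (a point): Centre of a small closed parts box, 66 x 46 x 22 mm, on the bench: leave it.
- driver: Screwdriver, 160 mm long, lying on the bench to the left, its handle about 25 mm thick: leave it.
- bottle_center (a point): Centre of a small plastic bottle, 44 mm in diameter and 100 mm tall, standing on the bench between the robot and the stand: leave it standing.
Things that resemble listed ones, but are neither listed nor needed, are in the scene too. Of the things like the part that bears rod_grip, leave any that is yellow; of the rest the smaller one is meant. Of the things shaped like the part that bears board_center, the green one is meant.

How it is judged:
On the way, in this order (a step that is already met when the one before it is completed fails the run):
1. the frame is swung up (tilt above 1.0 rad) (value of joint frame above 1 rad), for 0.2 s.
2. the rod is through the upper hole of both cheeks, beneath the raised frame (angle between the x axis of rod_mid and the y axis of stand, either way round below 0.06 rad and x of rod_mid in the frame of stand between -0.0227 and -0.0147 m and z of rod_mid in the frame of stand between 0.0915 and 0.0995 m and y of rod_mid in the frame of stand between -0.0115 and 0.0115 m), for 0.2 s.
At the end, for the whole second after the job is handed in: The rod lies in the upper hole of both cheeks, shaft middle within 11.5 mm of the stand's middle plane, in line within 0.06 rad; the frame rests on it at 0.98 to 1.08 rad, still; the board is in its pocket within 7 mm and 0.1 rad; nothing is held (all of step 2 and value of joint frame between 0.98 and 1.08 rad and velocity of joint frame between -0.05 and 0.05 rad/s and distance between board_center and frame_pocket below 0.007 m and angle between the z axis of board_center and the z axis of frame_pocket, either way round below 0.1 rad); the robot touches nothing.
It fails at once if the board leaves its pocket (distance between board_center and frame_pocket above 0.015 m).
It fails at once if the fingers press on the board (over 3 N) (contact force between the fingers and board above 3 N).
It fails at once if the reel, parts box, bottle (15 mm) or screwdriver (20 mm) is moved or knocked over (distance of any of reel_center, partsbox_center, bottle_center from where it was at the start of the episode above 0.015 m or distance of driver from where it was at the start of the episode above 0.02 m).
It also fails if it takes over 72 s, if anything falls off the work surface, if the arm or the gripper's body presses on something with over 40 N, if the wrist force passes 120 N, or if a joint passes its speed limit or range.

## Working session

There is one attempt and no reset: what is moved stays moved. The work goes in short steps, Python scripts to look and compute and a tool call to move; the robot and the scene stay as the last step left them, time stands still between calls to the robot, and variables do not carry over. Pictures are saved under pics/ and viewed, at most 10 in all, crops included, and the job is handed in when it is done.

Besides the shell and the picture viewer there is one more tool, called after "Emit:" as name([rows], argument=value, ...), one row to a line, values as JSON. jog_arm: Moves the arm, as the interface text tells. Its arguments: {"type":"object","properties":{"deltas":{"type":"array","items":{"type":"object","properties":{"gripper":{"type":"number"},"offset":{"type":"array","items":{"type":"number"}},"rotation":{"type":"array","items":{"type":"number"}}}}},"newtons":{"type":"number"}},"required":["deltas"]}

```bash
ls; mkdir -p pics
python3 - <<'E'
from workcell import manip, imaging
import cv2,numpy as np
np.set_printoptions(precision=4,suppress=True)
for n in ("side","top"):
    cv2.imwrite(f"pics/{n}0.png",imaging.camera(n))
    print(n,imaging.camera_model(n))
print(imaging.camera_model("wrist"))
print(manip.get_obs(), manip.finger_overhang)
E
```

```text
pics
side {'camera_matrix': array([[456.2401,   0.    , 316.4195],
       [  0.    , 456.2401, 200.4434],
       [  0.    ,   0.    ,   1.    ]]), 'world_to_cam': array([[ 0.7081, -0.706 , -0.0126, -0.3968],
       [ 0.4555,  0.443 ,  0.7722, -0.3034],
       [-0.5396, -0.5525,  0.6353, -1.1178],
       [ 0.    ,  0.    ,  0.    ,  1.    ]])}
top {'camera_matrix': array([[403.0049,   0.    , 317.9589],
       [  0.    , 403.0049, 207.0664],
       [  0.    ,   0.    ,   1.    ]]), 'world_to_cam': array([[-0.0208, -0.9996, -0.0214, -0.0134],
       [ 0.9939, -0.023 ,  0.1076, -0.5382],
       [-0.108 , -0.019 ,  0.994 , -1.1807],
       [ 0.    ,  0.    ,  0.    ,  1.    ]])}
{'camera_matrix': array([[277.667 ,   0.    , 319.1027],
       [  0.    , 277.667 , 200.6905],
       [  0.    ,   0.    ,   1.    ]]), 'hand_eye': array([[-0.0006,  0.9635,  0.2676,  0.067 ],
       [ 1.    ,  0.0005,  0.0005,  0.0008],
       [ 0.0003,  0.2676, -0.9635, -0.1313],
       [ 0.    ,  0.    ,  0.    ,  1.    ]])}
{'clock': 0.1, 'joint_pos': array([-1.2866,  0.3328, -0.0647,  1.4608,  0.0216,  1.3499, -0.0885]), 'joint_velocities': array([-0.0017, -0.0011, -0.001 ,  0.0003,  0.002 , -0.0004, -0.0007]), 'tau': array([  0.0035, -62.6751,   0.05  , -39.2423,   0.0163,   0.007 ,
         0.    ]), 'position': array([0.1887, 0.5955, 0.2416]), 'ee_rot': array([ 0.1528,  0.9883, -0.0006, -0.    ]), 'ft_force': array([-0.2104, -0.3617,  0.7929]), 'torque': array([ 0.0321, -0.0546, -0.0418]), 'grasp_force': 0.0, 'grip_width': 0.9988467678457673} 0.011
```

View pics/side0.png

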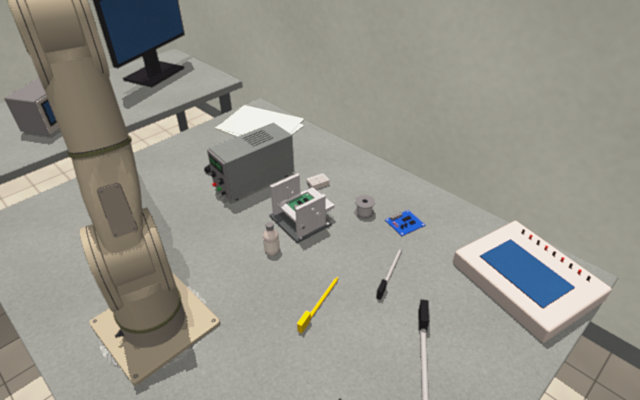

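View pics/top0.png

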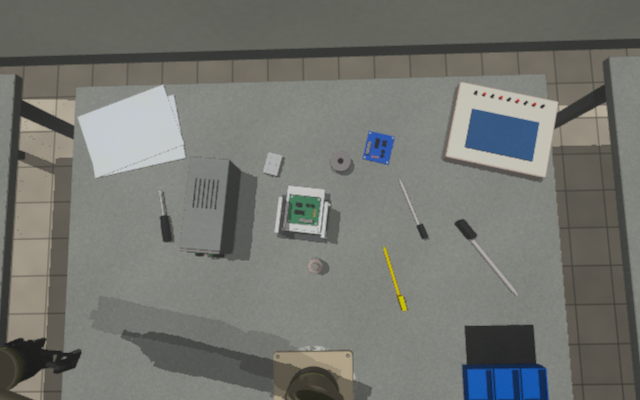

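Supply is left of the stand, so the rod comes from the right; the meant rod is the small black one (plate ~(422,232), nose ~(402,181) in the top view). I'll enlarge that area.

Run:
```python
import cv2
im=cv2.imread("pics/top0.png")[140:290,250:450]
cv2.imwrite("pics/top0c.png",cv2.resize(im,None,fx=4,fy=4,interpolation=cv2.INTER_CUBIC))
```

```text
(no output)
```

View pics/top0c.png

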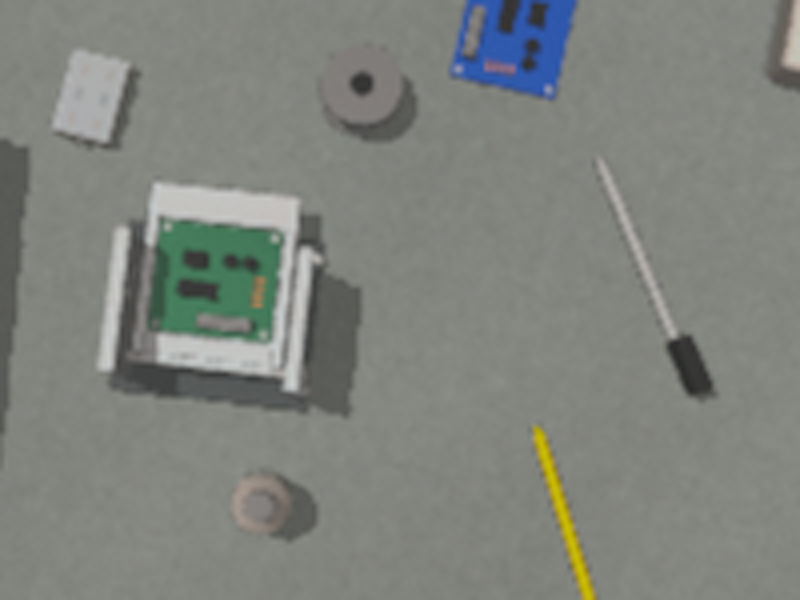

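```bash
cat > h.py <<'E'
import numpy as np, cv2
from scipy.spatial.transform import Rotation as R
from workcell import manip, imaging
np.set_printoptions(precision=4,suppress=True)
def T_tool(o=None):
    o=o or manip.get_obs(); T=np.eye(4); T[:3,:3]=R.from_quat(o["ee_rot"]).as_matrix(); T[:3,3]=o["position"]; return T
def w2c(n,T=None):
    m=imaging.camera_model(n)
    return m["camera_matrix"], (m["world_to_cam"] if n!="wrist" else np.linalg.inv(T@m["hand_eye"]))
def pix(n,uv,z,T=None):
    K,W=w2c(n,T); C=np.linalg.inv(W)
    d=np.linalg.inv(K)@[uv[0],uv[1],1.]; d=C[:3,:3]@(d*[1,-1,-1]); p=C[:3,3]
    return p+d*(z-p[2])/d[2]
def proj(n,P,T=None):
    K,W=w2c(n,T); c=W@np.append(P,1); c=c[:3]*[1,-1,-1]; u=K@c; return u[:2]/u[2]
E
python3 - <<'E'
from h import *
f=lambda u,v,z:pix("top",(250+u/4,140+v/4),z)
for k,a in dict(lc_far=(121,228,.122),lc_near=(106,370,.122),rc_far=(308,254,.122),rc_near=(291,390,.122),fe_l=(153,184,.056),fe_r=(300,198,.056),nose=(601,160,.005),pl_far=(682,340,.034),pl_near=(703,390,.034),shaft0=(672,335,.01),bottle=(262,505,.1),reel=(362,84,.046),box=(93,97,.022)).items(): print(k,f(*a))
E
```

```text
lc_far [0.5582 0.0773 0.122 ]
lc_near [0.4598 0.0887 0.122 ]
rc_far [ 0.537  -0.0523  0.122 ]
rc_near [ 0.4433 -0.0384  0.122 ]
fe_l [0.5995 0.0607 0.056 ]
fe_r [ 0.5864 -0.0476  0.056 ]
nose [ 0.6181 -0.2791  0.005 ]
pl_far [ 0.4769 -0.3275  0.034 ]
pl_near [ 0.4397 -0.3412  0.034 ]
shaft0 [ 0.4822 -0.3258  0.01  ]
bottle [ 0.3647 -0.0163  0.1   ]
reel [ 0.673  -0.0959  0.046 ]
box [0.6735 0.109  0.022 ]
```

The image shows stand at about (0.524, 0.015), yaw ≈ -0.12, and the rod lying right of it. I'll move above the two for a closer look with the wrist camera.

Emit:
jog_arm([
  {"gripper":0,"offset":[-0.01,-0.01,-0.03],"rotation":[0,0,-1]},
  {"gripper":0,"offset":[-0.03,-0.032,-0.025],"rotation":[0,0,-1]},
  {"gripper":0,"offset":[-0.031,-0.033,-0.025],"rotation":[0,0,-1]},
  {"gripper":0,"offset":[-0.031,-0.033,0],"rotation":[0,0,-1]},
  {"gripper":0,"offset":[-0.031,-0.033,0],"rotation":[0,0,-1]},
  {"gripper":0,"offset":[-0.031,-0.033,0],"rotation":[0,0,-1]},
  {"gripper":0,"offset":[-0.031,-0.033,0],"rotation":[0,0,-1]},
  {"gripper":0,"offset":[-0.031,-0.033,0],"rotation":[0,0,-1]},
  {"gripper":0,"offset":[-0.031,-0.033,0],"rotation":[0,0,-1]},
  {"gripper":0,"offset":[-0.031,-0.033,0],"rotation":[0,0,-1]},
  {"gripper":0,"offset":[-0.031,-0.033,0],"rotation":[0,0,0]},
  {"gripper":0,"offset":[-0.031,-0.033,0],"rotation":[0,0,0]},
  {"gripper":0,"offset":[-0.031,-0.033,0],"rotation":[0,0,0]},
  {"gripper":0,"offset":[-0.031,-0.033,0],"rotation":[0,0,0]},
  {"gripper":0,"offset":[-0.031,-0.033,0],"rotation":[0,0,0]},
  {"gripper":0,"offset":[-0.031,-0.033,0],"rotation":[0,0,0]},
  {"gripper":0,"offset":[-0.031,-0.033,0],"rotation":[0,0,0]},
  {"gripper":0,"offset":[-0.031,-0.033,0],"rotation":[0,0,0]},
  {"gripper":0,"offset":[-0.031,-0.033,0],"rotation":[0,0,0]},
  {"gripper":0,"offset":[0,0,0],"rotation":[0,0,0]},
])

```text
clock: 2.1
position: [0.6392, -0.1015, 0.319]
ee_rot: [0.07, 0.998, -0.002, -0.001]
ft_force: [-1.1, -0.2, -0.5]
grip_width: 0.001
grasp_force: 0.0
```

Run:
```python
from h import *
o=manip.get_obs(); T=T_tool(o); im=imaging.camera("wrist")
np.save("T1.npy",T); cv2.imwrite("pics/w1.png",im)
cv2.imwrite("pics/w1b.png",cv2.resize(im,(800,500),interpolation=cv2.INTER_CUBIC))
print(T,o["joint_pos"],o["clock"],o["ft_force"])
```

```text
[[-0.9903  0.1389 -0.0031  0.6392]
 [ 0.1389  0.9903 -0.0041 -0.1015]
 [ 0.0025 -0.0045 -1.      0.319 ]
 [ 0.      0.      0.      1.    ]] [-0.3568  0.3982  0.6257  1.2966 -0.2247  1.5199  1.6743] 2.1 [-1.0587 -0.1895 -0.5399]
```

View pics/w1b.png

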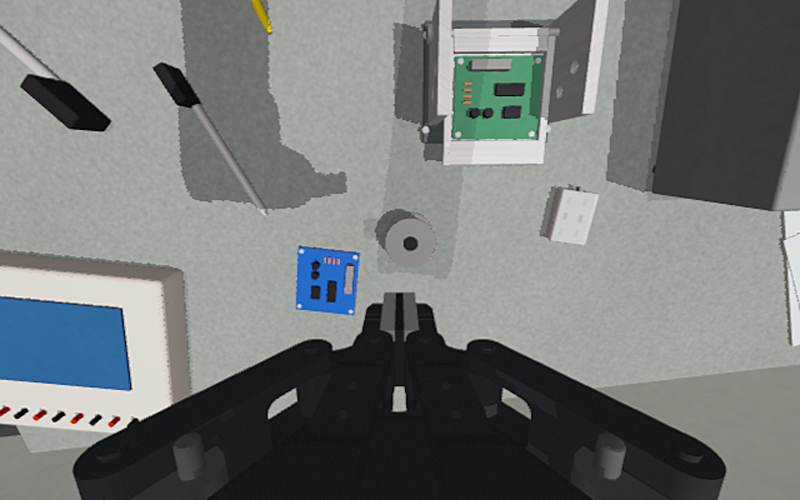

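Run:
```python
import cv2,numpy as np
im=cv2.imread("pics/w1.png")
a=cv2.resize(im[0:140,330:490],None,fx=3,fy=3,interpolation=cv2.INTER_CUBIC)
b=cv2.resize(im[40:180,118:223],None,fx=3,fy=3,interpolation=cv2.INTER_CUBIC)
cv2.imwrite("pics/w1c.png",np.hstack([a,b]))
```

```text
(no output)
```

View pics/w1c.png

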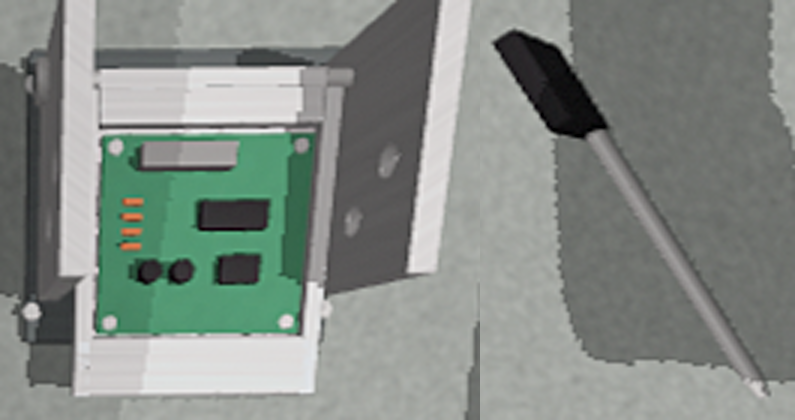

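Run:
```python
from h import *
from scipy.optimize import least_squares
T=np.load("T1.npy")
L=[((25,-69,122),(60,277)),((25,-59,122),(96,275)),((25,59,122),(408,272)),((25,69,122),(440,272)),((70,-55,56),(75,394)),((70,55,56),(315,392)),((-18.7,59,95.5),(390,160))]
tp=[((25,69,122),(121-4,228)),((25,-69,122),(322,255)),((-75,-69,122),(299,390)),((-75,69,122),(98,370)),((70,-55,56),(301,198)),((70,55,56),(153,184))]
def P(p,q): c,s=np.cos(p[2]),np.sin(p[2]); x,y,z=np.array(q)/1e3; return np.array([p[0]+c*x-s*y,p[1]+s*x+c*y,z])
def rw(p): return np.concatenate([proj("wrist",P(p,q),T)-[330+u/3,v/3] for q,(u,v) in L])
def rt(p): return np.concatenate([proj("top",P(p,q))-[250+u/4,140+v/4] for q,(u,v) in tp])
for n,f in (("w",rw),("t",rt),("both",lambda p:np.r_[rw(p),rt(p)])):
    r=least_squares(f,[.524,.015,-.12],loss="soft_l1"); print(n,r.x,"\n",f(r.x).reshape(-1,2))
g=lambda u,v,z:pix("wrist",(118+(u-480)/3,40+v/3),z,T)
n=g(763,390,.005); s=g(597,137,.005)
print(n,s,np.linalg.norm(n-s),np.degrees(np.arctan2(*(n-s)[1::-1])))
```

```text
w [ 0.528   0.0186 -0.1317] 
 [[ 0.7165 -0.5337]
 [-2.2406  0.0475]
 [ 0.7685  0.0369]
 [-0.8037 -0.049 ]
 [ 0.1391  0.6455]
 [ 0.148   0.6355]
 [ 0.125  -0.4324]]
t [ 0.5241  0.0148 -0.1351] 
 [[ 0.1182  0.0565]
 [-1.8192 -1.2023]
 [-0.1213  1.0005]
 [ 0.3691  0.3085]
 [ 0.2922  0.1085]
 [ 0.2994 -0.4721]]
both [ 0.5276  0.0181 -0.13  ] 
 [[ 0.2013 -0.7104]
 [-2.7542 -0.145 ]
 [ 0.2941 -0.3428]
 [-1.2732 -0.4446]
 [-0.2204  0.4909]
 [-0.1879  0.3461]
 [-0.3929 -0.8068]
 [-1.1462 -1.0465]
 [-3.0794 -2.5607]
 [-1.2082 -0.3659]
 [-0.7236 -0.7976]
 [-0.9711 -1.1484]
 [-0.9675 -1.5382]]
[ 0.6195 -0.2741  0.005 ] [ 0.4839 -0.3257  0.005 ] 0.14509592200936464 20.84263087877745
```

Stand fits at (0.527, 0.017), yaw -0.132; rod yaw 20.8°, plate centre about (0.461, -0.334). Now go behind the free edge and tilt the tip towards the robot.

Emit:
jog_arm([
  {"gripper":0,"offset":[0.001,0.013,0.015],"rotation":[0,0,0]},
  {"gripper":0,"offset":[0.001,0.013,0.02],"rotation":[0,0,0]},
  {"gripper":0,"offset":[0.001,0.013,0.02],"rotation":[0,4,0]},
  {"gripper":0,"offset":[0,0.013,0.02],"rotation":[0,6,0]},
  {"gripper":0,"offset":[0,0.013,0.02],"rotation":[0,6,0]},
  {"gripper":0,"offset":[0,0.013,0.02],"rotation":[0,6,0]},
  {"gripper":0,"offset":[0,0.013,0.01],"rotation":[0,6,0]},
  {"gripper":0,"offset":[0,0.012,0],"rotation":[0,6,0]},
  {"gripper":0,"offset":[0,0,0],"rotation":[0,6,0]},
  {"gripper":0,"offset":[0,0,0],"rotation":[0,0,0]},
  {"gripper":0,"offset":[0,0,0],"rotation":[0,0,0]},
])

```text
clock: 3.25
position: [0.6292, 0.0101, 0.1899]
ee_rot: [0.063, 0.947, 0.021, -0.315]
ft_force: [0.6, -1.1, 0.8]
grip_width: 0.001
grasp_force: 0.0
```

```bash
cat >> h.py <<'E'
S=(0.527,0.017,-0.132)
def stand():
    T=np.eye(4); T[:3,:3]=R.from_euler("z",S[2]).as_matrix(); T[:2,3]=S[:2]; return T
def st(P): return stand()@np.append(np.array(P)/1e3,1)  # stand mm -> world
def need(P_mm,T=None):  # tool-axes offset (m) to bring TCP to stand point (mm)
    T=T_tool() if T is None else T; return T[:3,:3].T@(st(P_mm)[:3]-T[:3,3])
def rel(T=None):
    T=T_tool() if T is None else T; Q=np.linalg.inv(stand())@T; Q[:3,3]*=1e3; return Q
def tgt_rot(Rw,T=None):
    T=T_tool() if T is None else T; return np.degrees(R.from_matrix(T[:3,:3].T@Rw).as_rotvec())
E
python3 - <<'E'
from h import *
print(rel(),need((120,0,100)),need((113,0,26)),need((73.5,0,25.5)),manip.get_obs()["joint_pos"])
E
```

```text
[[ -0.8004   0.0005  -0.5995 102.2632]
 [  0.0003   1.       0.0005   6.6435]
 [  0.5995   0.0002  -0.8004 189.885 ]
 [  0.       0.       0.       1.    ]] [-0.0681 -0.0067  0.0613] [-0.1068 -0.0067  0.1247] [-0.0755 -0.0067  0.1488] [-0.178   0.8893  0.3126  0.8977 -0.2879  2.0262  1.5015]
```

Emit:
jog_arm([
  {"gripper":0,"offset":[-0.017,-0.0017,0.015],"rotation":[0,0,0]},
  {"gripper":0,"offset":[-0.017,-0.0017,0.015],"rotation":[0,0,0]},
  {"gripper":0,"offset":[-0.017,-0.0017,0.015],"rotation":[0,0,0]},
  {"gripper":0,"offset":[-0.017,-0.0016,0.016],"rotation":[0,0,0]},
  {"gripper":0,"offset":[-0.01,0,0.016],"rotation":[0,0,0]},
  {"gripper":0,"offset":[-0.01,0,0.016],"rotation":[0,0,0]},
  {"gripper":0,"offset":[-0.01,0,0.016],"rotation":[0,0,0]},
  {"gripper":0,"offset":[-0.008,0,0.014],"rotation":[0,0,0]},
  {"gripper":0,"offset":[0,0,0],"rotation":[0,0,0]},
  {"gripper":0,"offset":[0,0,0],"rotation":[0,0,0]},
])

```text
clock: 4.25
position: [0.6391, 0.0015, 0.0275]
ee_rot: [0.063, 0.946, 0.02, -0.316]
ft_force: [-0.3, -0.2, -0.0]
grip_width: -0.002
grasp_force: 0.0
```

Run:
```python
from h import *
print(rel(),need((113,0,26)),need((73.5,0,25.5)),need((69.5,0,25.5)),manip.get_obs()["joint_pos"],manip.get_obs()["ft_force"])
cv2.imwrite("pics/s2.png",cv2.resize(imaging.camera("side")[130:260,220:420],None,fx=4,fy=4,interpolation=cv2.INTER_CUBIC))
```

```text
[[ -0.7994   0.0009  -0.6008 113.1524]
 [  0.0016   1.      -0.0007  -0.6185]
 [  0.6008  -0.0015  -0.7994  27.4969]
 [  0.       0.       0.       1.    ]] [-0.0008  0.0006  0.0013] [0.0305 0.0006 0.0254] [0.0337 0.0006 0.0278] [-0.1617  1.0532  0.2898  0.9549 -0.2958  1.8101  1.5343] [-0.2822 -0.2131 -0.0017]
```

View pics/s2.png

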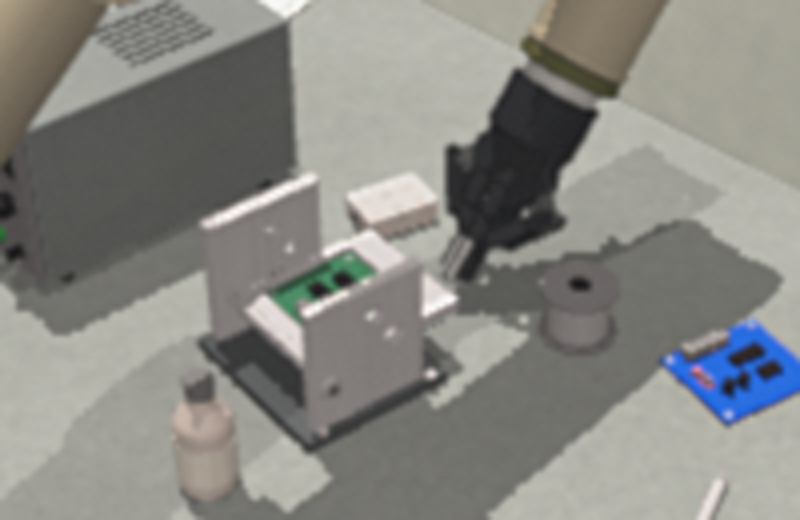

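Emit:
jog_arm([
  {"gripper":0,"offset":[0,0.0005,0],"rotation":[0,2.5,0]},
  {"gripper":0,"offset":[0,0,0],"rotation":[0,2.5,0]},
  {"gripper":0,"offset":[0.005,0,0.005],"rotation":[0,0,0]},
  {"gripper":0,"offset":[0.005,0,0.005],"rotation":[0,0,0]},
  {"gripper":0,"offset":[0.005,0,0.005],"rotation":[0,0,0]},
  {"gripper":0,"offset":[0.005,0,0.005],"rotation":[0,0,0]},
  {"gripper":0,"offset":[0.005,0,0.005],"rotation":[0,0,0]},
  {"gripper":0,"offset":[0.004,0,0.004],"rotation":[0,0,0]},
  {"gripper":0,"offset":[0,0,0],"rotation":[0,0,0]},
])

```text
clock: 5.2
position: [0.5987, 0.0076, 0.0261]
ee_rot: [0.062, 0.932, 0.023, -0.356]
ft_force: [0.9, -0.2, -0.9]
grip_width: -0.002
grasp_force: 0.0
```

Run:
```python
from h import *
Q=rel(); print(Q,manip.get_obs()["ft_force"])
a0=np.arcsin(-Q[0,2])
def pose(th,e=18):
    al=min(a0,np.pi/2-th)
    C=np.array([-60,50])+np.array([130*np.cos(th)+8*np.sin(th),130*np.sin(th)-8*np.cos(th)])
    t=np.array([-np.sin(al),-np.cos(al)]); n=np.array([-np.cos(al),np.sin(al)])
    return al, C+e*t-11*n-11*t, n, t
al,p,n,t=a0,Q[[0,2],3],np.array([-np.cos(a0),np.sin(a0)]),np.array([-np.sin(a0),-np.cos(a0)])
for th in np.r_[0:1.2501:40j]:
    b,q,n2,t2=pose(th); d=q-p
    print(f"{th:.2f} tcp {q.round(1)} off {d@n:.1f} {d@t:.1f} rot {np.degrees(b-al):.2f}")
    al,p,n,t=b,q,n2,t2
```

```text
[[-0.7448  0.0008 -0.6673 72.2701]
 [ 0.0013  1.     -0.0002  0.0674]
 [ 0.6673 -0.0011 -0.7448 26.1058]
 [ 0.      0.      0.      1.    ]] [ 0.8876 -0.2333 -0.898 ]
0.00 tcp [73.5 29.4] off 1.3 -3.3 rot 0.00
0.03 tcp [73.7 33.6] off 2.6 -3.2 rot 0.00
0.06 tcp [73.8 37.8] off 2.7 -3.1 rot 0.00
0.10 tcp [73.7 42. ] off 2.8 -3.1 rot 0.00
0.13 tcp [73.5 46.1] off 2.9 -3.0 rot 0.00
0.16 tcp [73.1 50.3] off 3.0 -2.9 rot 0.00
0.19 tcp [72.7 54.4] off 3.1 -2.8 rot 0.00
0.22 tcp [72.  58.6] off 3.2 -2.7 rot 0.00
0.26 tcp [71.3 62.7] off 3.3 -2.6 rot 0.00
0.29 tcp [70.4 66.8] off 3.4 -2.5 rot 0.00
0.32 tcp [69.4 70.8] off 3.5 -2.3 rot 0.00
0.35 tcp [68.3 74.8] off 3.5 -2.2 rot 0.00
0.38 tcp [67.  78.8] off 3.6 -2.1 rot 0.00
0.42 tcp [65.6 82.7] off 3.7 -2.0 rot 0.00
0.45 tcp [64.1 86.6] off 3.7 -1.9 rot 0.00
0.48 tcp [62.5 90.5] off 3.8 -1.8 rot 0.00
0.51 tcp [60.7 94.3] off 3.8 -1.6 rot 0.00
0.54 tcp [58.8 98. ] off 3.9 -1.5 rot 0.00
0.58 tcp [ 56.8 101.7] off 3.9 -1.4 rot 0.00
0.61 tcp [ 54.7 105.3] off 4.0 -1.3 rot 0.00
0.64 tcp [ 52.5 108.8] off 4.0 -1.1 rot 0.00
0.67 tcp [ 50.2 112.2] off 4.1 -1.0 rot 0.00
0.71 tcp [ 47.7 115.6] off 4.1 -0.9 rot 0.00
0.74 tcp [ 45.1 118.9] off 4.1 -0.7 rot 0.00
0.77 tcp [ 42.5 122.1] off 4.1 -0.6 rot 0.00
0.80 tcp [ 39.7 125.3] off 4.1 -0.5 rot 0.00
0.83 tcp [ 36.9 128.3] off 4.2 -0.4 rot 0.00
0.87 tcp [ 34.2 131.3] off 4.0 -0.5 rot -1.44
0.90 tcp [ 31.6 134.3] off 4.0 -0.5 rot -1.84
0.93 tcp [ 28.8 137.2] off 4.0 -0.5 rot -1.84
0.96 tcp [ 26. 140.] off 4.0 -0.5 rot -1.84
0.99 tcp [ 23.  142.7] off 4.0 -0.5 rot -1.84
1.03 tcp [ 20.  145.3] off 4.0 -0.5 rot -1.84
1.06 tcp [ 16.9 147.8] off 4.0 -0.5 rot -1.84
1.09 tcp [ 13.7 150.3] off 4.0 -0.5 rot -1.84
1.12 tcp [ 10.5 152.6] off 4.0 -0.5 rot -1.84
1.15 tcp [  7.2 154.8] off 4.0 -0.5 rot -1.84
1.19 tcp [  3.8 156.9] off 4.0 -0.5 rot -1.84
1.22 tcp [  0.3 158.9] off 4.0 -0.5 rot -1.84
1.25 tcp [ -3.2 160.7] off 4.0 -0.5 rot -1.84
```

Emit:
jog_arm([
  {"gripper":0,"offset":[0.001,0,-0.003],"rotation":[0,0,0]},
  {"gripper":0,"offset":[0.0026,0,-0.0032],"rotation":[0,0,0]},
  {"gripper":0,"offset":[0.0027,0,-0.0031],"rotation":[0,0,0]},
  {"gripper":0,"offset":[0.0028,0,-0.0031],"rotation":[0,0,0]},
  {"gripper":0,"offset":[0.0029,0,-0.003],"rotation":[0,0,0]},
  {"gripper":0,"offset":[0.003,0,-0.0029],"rotation":[0,0,0]},
  {"gripper":0,"offset":[0.0031,0,-0.0028],"rotation":[0,0,0]},
  {"gripper":0,"offset":[0.0032,0,-0.0027],"rotation":[0,0,0]},
  {"gripper":0,"offset":[0.0033,0,-0.0026],"rotation":[0,0,0]},
  {"gripper":0,"offset":[0.0034,0,-0.0025],"rotation":[0,0,0]},
  {"gripper":0,"offset":[0,0,0],"rotation":[0,0,0]},
])

```text
clock: 6.3
position: [0.5975, 0.0076, 0.0663]
ee_rot: [0.062, 0.932, 0.023, -0.356]
ft_force: [5.1, -0.5, -2.1]
grip_width: 0.0
grasp_force: 2.3
```

Run:
```python
from h import *
print(rel()[:3,3],manip.get_obs()["ft_force"],manip.get_obs()["joint_pos"])
cv2.imwrite("pics/s3.png",cv2.resize(imaging.camera("side")[130:260,220:420],None,fx=3,fy=3,interpolation=cv2.INTER_CUBIC))
```

```text
[71.125  -0.084  66.3011] [ 5.1231 -0.4837 -2.0519] [-0.1768  0.9821  0.2882  1.0398 -0.2872  1.8821  1.5337]
```

View pics/s3.png

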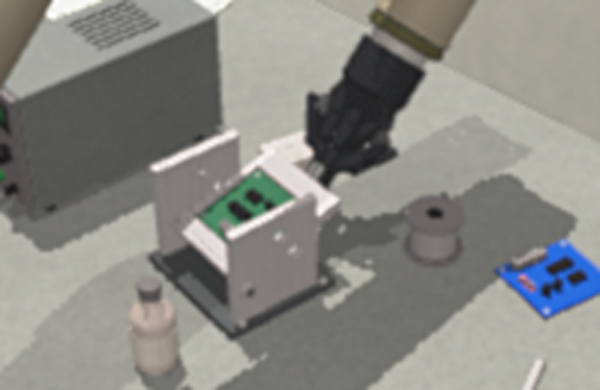

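The frame is rising on the fingertips, board seated. Continue the arc.

Emit:
jog_arm([
  {"gripper":0,"offset":[0.0035,0,-0.0023],"rotation":[0,0,0]},
  {"gripper":0,"offset":[0.0035,0,-0.0022],"rotation":[0,0,0]},
  {"gripper":0,"offset":[0.0036,0,-0.0021],"rotation":[0,0,0]},
  {"gripper":0,"offset":[0.0037,0,-0.002],"rotation":[0,0,0]},
  {"gripper":0,"offset":[0.0037,0,-0.0019],"rotation":[0,0,0]},
  {"gripper":0,"offset":[0.0038,0,-0.0018],"rotation":[0,0,0]},
  {"gripper":0,"offset":[0.0038,0,-0.0016],"rotation":[0,0,0]},
  {"gripper":0,"offset":[0.0039,0,-0.0015],"rotation":[0,0,0]},
  {"gripper":0,"offset":[0.0039,0,-0.0014],"rotation":[0,0,0]},
  {"gripper":0,"offset":[0.004,0,-0.0013],"rotation":[0,0,0]},
  {"gripper":0,"offset":[0.004,0,-0.0011],"rotation":[0,0,0]},
  {"gripper":0,"offset":[0.0041,0,-0.001],"rotation":[0,0,0]},
  {"gripper":0,"offset":[0.0041,0,-0.0009],"rotation":[0,0,0]},
  {"gripper":0,"offset":[0.0041,0,-0.0007],"rotation":[0,0,0]},
  {"gripper":0,"offset":[0.0041,0,-0.0006],"rotation":[0,0,0]},
  {"gripper":0,"offset":[0.0041,0,-0.0005],"rotation":[0,0,0]},
  {"gripper":0,"offset":[0.0042,0,-0.0004],"rotation":[0,0,0]},
  {"gripper":0,"offset":[0,0,0],"rotation":[0,0,0]},
])

```text
clock: 8.15
position: [0.5638, 0.0121, 0.1278]
ee_rot: [0.062, 0.932, 0.023, -0.357]
ft_force: [2.4, -0.6, 0.3]
grip_width: -0.001
grasp_force: 1.0
```

Run:
```python
from h import *
print(rel(),manip.get_obs()["ft_force"],manip.get_obs()["joint_pos"])
```

```text
[[ -0.7445   0.001   -0.6676  37.1108]
 [  0.0017   1.      -0.0004  -0.0306]
 [  0.6676  -0.0014  -0.7445 127.808 ]
 [  0.       0.       0.       1.    ]] [ 2.3852 -0.6017  0.2937] [-0.2044  0.8428  0.2971  1.1516 -0.2686  1.9102  1.5272]
```

Emit:
jog_arm([
  {"gripper":0,"offset":[0.004,0,-0.0005],"rotation":[0,-1.4,0]},
  {"gripper":0,"offset":[0.004,0,-0.0005],"rotation":[0,-1.84,0]},
  {"gripper":0,"offset":[0.004,0,-0.0005],"rotation":[0,-1.84,0]},
  {"gripper":0,"offset":[0.004,0,-0.0005],"rotation":[0,-1.84,0]},
  {"gripper":0,"offset":[0.004,0,-0.0005],"rotation":[0,-1.84,0]},
  {"gripper":0,"offset":[0.004,0,-0.0005],"rotation":[0,-1.84,0]},
  {"gripper":0,"offset":[0.004,0,-0.0005],"rotation":[0,-1.84,0]},
  {"gripper":0,"offset":[0.004,0,-0.0005],"rotation":[0,-1.84,0]},
  {"gripper":0,"offset":[0.004,0,-0.0005],"rotation":[0,-1.84,0]},
  {"gripper":0,"offset":[0.004,0,-0.0005],"rotation":[0,-1.84,0]},
  {"gripper":0,"offset":[0.004,0,-0.0005],"rotation":[0,-1.84,0]},
  {"gripper":0,"offset":[0.004,0,-0.0005],"rotation":[0,-1.84,0]},
  {"gripper":0,"offset":[0.004,0,-0.0005],"rotation":[0,-1.84,0]},
  {"gripper":0,"offset":[0,0,0],"rotation":[0,0,0]},
  {"gripper":0,"offset":[0,0,0],"rotation":[0,0,0]},
  {"gripper":0,"offset":[0,0,0],"rotation":[0,0,0]},
])

```text
clock: 9.75
position: [0.5229, 0.0178, 0.1589]
ee_rot: [0.066, 0.985, 0.01, -0.161]
ft_force: [-0.4, 0.4, 0.1]
grip_width: -0.0
grasp_force: 0.0
```

Run:
```python
from h import *
print(rel(),manip.get_obs()["ft_force"],manip.get_obs()["joint_pos"])
cv2.imwrite("pics/s4.png",np.hstack([cv2.resize(imaging.camera(n)[a:a+150,b:b+133],None,fx=3,fy=3,interpolation=cv2.INTER_CUBIC) for n,a,b in (("side",120,240),("top",140,250))]))
```

```text
[[ -0.9479   0.0008  -0.3187  -4.2124]
 [  0.0012   1.      -0.0012   0.2445]
 [  0.3187  -0.0016  -0.9479 158.906 ]
 [  0.       0.       0.       1.    ]] [-0.417   0.3629  0.1059] [-0.3324  0.4169  0.3249  1.5924 -0.175   1.4783  1.4702]
```

View pics/s4.png

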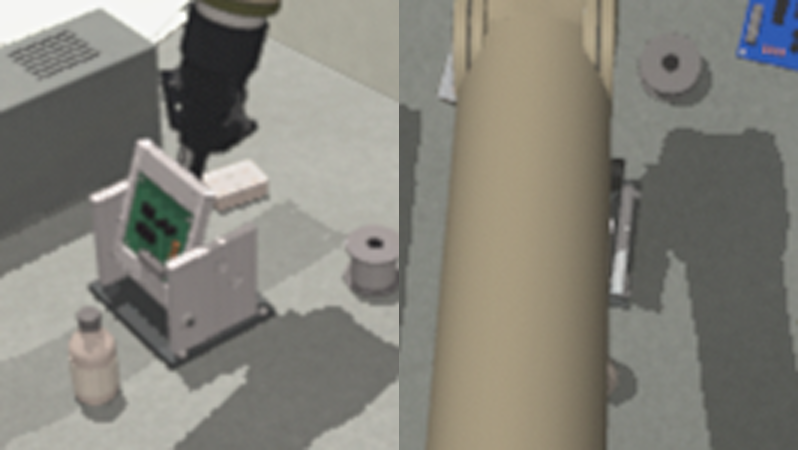

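Frame is up at about 1.25 rad with the board seated. Back off and go over the rod.

Emit:
jog_arm([
  {"gripper":0,"offset":[-0.015,0,0],"rotation":[0,0,0]},
  {"gripper":0,"offset":[-0.02,0,-0.02],"rotation":[0,0,0]},
  {"gripper":0,"offset":[-0.01,0,-0.035],"rotation":[0,0,0]},
  {"gripper":0.3,"offset":[0,-0.01,-0.035],"rotation":[0,-6,0]},
  {"gripper":0.3,"offset":[0,-0.03,-0.03],"rotation":[0,-6,0]},
  {"gripper":0.3,"offset":[0,-0.04,0],"rotation":[0,-6.6,0]},
  {"gripper":0.3,"offset":[0,-0.04,0],"rotation":[0,0,0]},
  {"gripper":0.3,"offset":[0,-0.04,0],"rotation":[0,0,0]},
  {"gripper":0.3,"offset":[0,0,0],"rotation":[0,0,8]},
  {"gripper":0.3,"offset":[0,0,0],"rotation":[0,0,8]},
  {"gripper":0.3,"offset":[0,0,0],"rotation":[0,0,8]},
  {"gripper":0.3,"offset":[0,0,0],"rotation":[0,0,8]},
  {"gripper":0.3,"offset":[0,0,0],"rotation":[0,0,8]},
  {"gripper":0.3,"offset":[0,0,0],"rotation":[0,0,8]},
  {"gripper":0.3,"offset":[0,0,0],"rotation":[0,0,8]},
  {"gripper":0.3,"offset":[0,0,0],"rotation":[0,0,8]},
  {"gripper":0.3,"offset":[0,0,0],"rotation":[0,0,8]},
  {"gripper":0.3,"offset":[0,0,0],"rotation":[0,0,8]},
  {"gripper":0.3,"offset":[0,0,0],"rotation":[0,0,8]},
  {"gripper":0.3,"offset":[0,0,0],"rotation":[0,0,8]},
])

```text
clock: 11.85
position: [0.5789, -0.1509, 0.2594]
ee_rot: [0.788, 0.616, -0.0, 0.001]
ft_force: [0.4, 0.2, -0.1]
grip_width: 0.301
grasp_force: 0.0
```

Run:
```python
from h import *
T=T_tool(); a=np.radians(20.8)
Rw=np.c_[[np.cos(a),np.sin(a),0],[np.sin(a),-np.cos(a),0],[0,0,-1]]
print(T,T[:3,:3].T@(np.array([.461,-.334,.20])-T[:3,3]),tgt_rot(Rw))
# after rotation offset
print(Rw.T@(np.array([.461,-.334,.20])-T[:3,3]), manip.get_obs()["joint_pos"])
```

```text
[[ 0.2409  0.9706  0.001   0.5789]
 [ 0.9706 -0.2409 -0.0017 -0.1509]
 [-0.0014  0.0014 -1.      0.2594]
 [ 0.      0.      0.      1.    ]] [-0.206  -0.0704  0.0596] [ 0.1111  0.0347 55.2623]
[-0.1752  0.1293  0.0594] [-0.3558  0.2969  0.6641  1.5431 -0.1839  1.3641  0.0814]
```

Emit:
jog_arm([
  {"gripper":0.3,"offset":[0,0,0],"rotation":[0,0,7.9]},
  {"gripper":0.3,"offset":[0,0,0],"rotation":[0,0,7.9]},
  {"gripper":0.3,"offset":[0,0,0],"rotation":[0,0,7.9]},
  {"gripper":0.3,"offset":[0,0,0],"rotation":[0,0,7.9]},
  {"gripper":0.3,"offset":[0,0,0],"rotation":[0,0,7.9]},
  {"gripper":0.3,"offset":[0,0,0],"rotation":[0,0,7.9]},
  {"gripper":0.3,"offset":[0,0,0],"rotation":[0,0,7.9]},
  {"gripper":0.3,"offset":[-0.025,0.0185,0.0085],"rotation":[0,0,0]},
  {"gripper":0.3,"offset":[-0.025,0.0185,0.0085],"rotation":[0,0,0]},
  {"gripper":0.3,"offset":[-0.025,0.0185,0.0085],"rotation":[0,0,0]},
  {"gripper":0.3,"offset":[-0.025,0.0185,0.0085],"rotation":[0,0,0]},
  {"gripper":0.3,"offset":[-0.025,0.0185,0.0085],"rotation":[0,0,0]},
  {"gripper":0.3,"offset":[-0.025,0.0185,0.0085],"rotation":[0,0,0]},
  {"gripper":0.3,"offset":[-0.025,0.0185,0.0085],"rotation":[0,0,0]},
  {"gripper":0.3,"offset":[0,0,0],"rotation":[0,0,0]},
  {"gripper":0.3,"offset":[0,0,0],"rotation":[0,0,0]},
])

```text
clock: 13.45
position: [0.462, -0.3353, 0.2001]
ee_rot: [0.983, 0.182, 0.001, 0.001]
ft_force: [0.3, 0.4, 0.4]
grip_width: 0.305
grasp_force: 0.0
```

Run:
```python
from h import *
T=T_tool(); np.save("T2.npy",T); im=imaging.camera("wrist"); cv2.imwrite("pics/w2.png",im)
print(T)
print("expect grip",proj("wrist",[.461,-.334,.034],T),"nose",proj("wrist",[.6205,-.2735,.005],T))
cv2.imwrite("pics/w2b.png",cv2.resize(im[0:260,200:440],None,fx=2.3,fy=2.3,interpolation=cv2.INTER_CUBIC))
```

```text
[[ 0.9336  0.3583  0.0014  0.462 ]
 [ 0.3583 -0.9336 -0.0013 -0.3353]
 [ 0.0008  0.0017 -1.      0.2001]
 [ 0.      0.      0.      1.    ]]
expect grip [317.5534 189.0976] nose [317.9377  22.1747]
```

View pics/w2b.png

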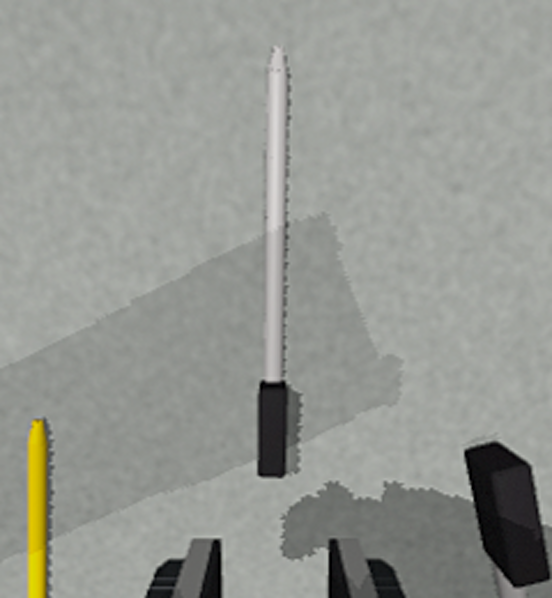

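Run:
```python
from h import *
T=np.load("T2.npy"); g=lambda u,v,z:pix("wrist",(200+u/2.3,v/2.3),z,T)
n=g(278,46,.005); s=g(273,381,.005); near=g(272,477,.034); a1=g(277.5,75,.006); a2=g(274,340,.006)
print(n,s,near,np.linalg.norm(n-s),[np.degrees(np.arctan2(*(p-q)[1::-1])) for p,q in ((n,s),(a1,a2),(n,near))])
d=(n-s)/np.linalg.norm(n-s); print("grip from nose",n-.172*d,"shaft0",s-.022*d,"near",near+.022*d)
```

```text
[ 0.6234 -0.2756  0.005 ] [ 0.4816 -0.3275  0.005 ] [ 0.4417 -0.3422  0.034 ] 0.15097858510881235 [np.float64(20.083048642114747), np.float64(20.192171661160298), np.float64(20.121736655082014)]
grip from nose [ 0.4619 -0.3347  0.005 ] shaft0 [ 0.461 -0.335  0.005] near [ 0.4623 -0.3347  0.034 ]
```

Emit:
jog_arm([
  {"gripper":0.4,"offset":[-0.0064,-0.0004,0.01],"rotation":[0,0,0.9]},
  {"gripper":0.4,"offset":[0,0,0.03],"rotation":[0,0,0]},
  {"gripper":0.4,"offset":[0,0,0.04],"rotation":[0,0,0]},
  {"gripper":0.4,"offset":[0,0,0.03],"rotation":[0,0,0]},
  {"gripper":0.4,"offset":[0,0,0.02],"rotation":[0,5,0]},
  {"gripper":0.4,"offset":[0,0,0],"rotation":[0,5,0]},
  {"gripper":0.4,"offset":[0,0,0],"rotation":[0,0,0]},
  {"gripper":0.4,"offset":[0,0,0],"rotation":[0,0,0]},
])

```text
clock: 14.3
position: [0.4568, -0.3369, 0.0705]
ee_rot: [0.981, 0.174, 0.086, -0.014]
ft_force: [0.2, 0.4, 0.2]
grip_width: 0.401
grasp_force: 0.0
```

Run:
```python
from h import *
T=T_tool(); a=np.radians(20.1); b=np.radians(10)
x=np.array([np.cos(a)*np.cos(b),np.sin(a)*np.cos(b),np.sin(b)]); y=np.array([np.sin(a),-np.cos(a),0]); Rw=np.c_[x,y,np.cross(x,y)]
print(T,tgt_rot(Rw),T[:3,:3].T@(np.array([.4558,-.3371,.015])-T[:3,3]))
```

```text
[[ 0.9242  0.3447  0.1642  0.4568]
 [ 0.3398 -0.9387  0.058  -0.3369]
 [ 0.1741  0.0022 -0.9847  0.0705]
 [ 0.      0.      0.      1.    ]] [ 0.1121 -0.0263  0.0854] [-0.0107 -0.0003  0.0545]
```

Emit:
jog_arm([
  {"gripper":0.4,"offset":[-0.0017,-0.0001,0.009],"rotation":[0,0,0]},
  {"gripper":0.4,"offset":[-0.002,-0.0001,0.01],"rotation":[0,0,0]},
  {"gripper":0.4,"offset":[-0.002,-0.0001,0.01],"rotation":[0,0,0]},
  {"gripper":0.4,"offset":[-0.002,0,0.01],"rotation":[0,0,0]},
  {"gripper":0.4,"offset":[-0.002,0,0.01],"rotation":[0,0,0]},
  {"gripper":0.4,"offset":[-0.001,0,0.0055],"rotation":[0,0,0]},
  {"gripper":0.4,"offset":[0,0,0],"rotation":[0,0,0]},
  {"gripper":0.0,"offset":[0,0,0],"rotation":[0,0,0]},
  {"gripper":0.0,"offset":[0,0,0],"rotation":[0,0,0]},
  {"gripper":0.0,"offset":[0,0,0],"rotation":[0,0,0]},
  {"gripper":0.0,"offset":[0,0,0],"rotation":[0,0,0]},
  {"gripper":0.0,"offset":[0,0,0],"rotation":[0,0,0]},
  {"gripper":0.0,"offset":[0,0,0],"rotation":[0,0,0]},
], newtons=80)

```text
clock: 15.6
position: [0.456, -0.3376, 0.0153]
ee_rot: [0.981, 0.175, 0.087, -0.014]
ft_force: [-2.1, 1.0, 5.2]
grip_width: 0.154
grasp_force: 78.5
```

Run:
```python
from h import *
T=T_tool(); o=manip.get_obs(); print(T,o["ft_force"],o["grip_width"],o["grasp_force"])
a=np.radians(20.1); Rr=R.from_euler("z",a).as_matrix(); G=np.eye(4); G[:3,:3]=Rr; G[:3,3]=[.462,-.3348,.017]
X=np.linalg.inv(T)@G   # rod_grip in tool
X[1,3]=0  # centred by the jaws
np.save("X.npy",X); print(X)
```

```text
[[ 0.9238  0.3449  0.1662  0.456 ]
 [ 0.34   -0.9386  0.0578 -0.3376]
 [ 0.1759  0.0031 -0.9844  0.0153]
 [ 0.      0.      0.      1.    ]] [-2.0827  0.9941  5.1998] 0.15414049224145115 78.48274111747742
[[ 0.9844  0.0019  0.1759  0.0068]
 [ 0.0013 -1.      0.0031  0.    ]
 [ 0.1759 -0.0028 -0.9844 -0.0005]
 [ 0.      0.      0.      1.    ]]
```

Emit:
jog_arm([
  {"gripper":0,"offset":[0.001,0,-0.006],"rotation":[0,0,0]},
  {"gripper":0,"offset":[0.0025,0,-0.014],"rotation":[0,0,0]},
  {"gripper":0,"offset":[0.0035,0,-0.02],"rotation":[0,0,0]},
  {"gripper":0,"offset":[0.0035,0,-0.02],"rotation":[0,0,0]},
  {"gripper":0,"offset":[0.0035,0,-0.02],"rotation":[0,0,0]},
  {"gripper":0,"offset":[0.0035,0,-0.02],"rotation":[0,0,0]},
  {"gripper":0,"offset":[0.0015,0,-0.008],"rotation":[0,0,0]},
  {"gripper":0,"offset":[0,0,0],"rotation":[0.7,0,-3.9]},
  {"gripper":0,"offset":[0,0,0],"rotation":[1.25,0,-7]},
  {"gripper":0,"offset":[0,0,0],"rotation":[1.25,0,-7]},
  {"gripper":0,"offset":[0,0,0],"rotation":[1.25,0,-7]},
  {"gripper":0,"offset":[0,0,0],"rotation":[1.25,0,-7]},
  {"gripper":0,"offset":[0,0,0],"rotation":[1.25,0,-7]},
  {"gripper":0,"offset":[0,0,0],"rotation":[1.25,0,-7]},
  {"gripper":0,"offset":[0,0,0],"rotation":[1.25,0,-7]},
  {"gripper":0,"offset":[0,0,0],"rotation":[1.25,0,-7]},
  {"gripper":0,"offset":[0,0,0],"rotation":[0,0,0]},
  {"gripper":0,"offset":[0,0,0],"rotation":[0,0,0]},
])

```text
clock: 17.4
position: [0.4553, -0.3371, 0.1243]
ee_rot: [0.759, 0.646, 0.066, -0.056]
ft_force: [-0.3, -0.1, -1.0]
grip_width: 0.152
grasp_force: 77.9
```

```bash
cat >> h.py <<'E'
def rodpose(y_grip,X,dx=0,dz=0):  # TCP pose for rod along stand +y, grip centre at stand y (mm)
    G=np.eye(4); G[:3,:3]=stand()[:3,:3]@R.from_euler("z",np.pi/2).as_matrix(); G[:3,3]=st((-18.7+dx,y_grip,107.5+dz))[:3]
    return G@np.linalg.inv(X)
def go(D,T=None):
    T=T_tool() if T is None else T
    return T[:3,:3].T@(D[:3,3]-T[:3,3]), tgt_rot(D[:3,:3],T)
E
python3 - <<'E'
from h import *
X=np.load("X.npy"); T=T_tool(); G=rel(T)@np.block([[X[:3,:3],1e3*X[:3,3:]],[0,0,0,1]]); 
print(G, go(rodpose(-271,X)), manip.get_obs()["joint_pos"],manip.get_obs()["ft_force"])
cv2.imwrite("pics/w3.png",imaging.camera("wrist"));
E
```

```text
[[   0.0295   -0.9996    0.0028  -24.2684]
 [   0.9996    0.0295    0.0025 -353.869 ]
 [  -0.0025    0.0027    1.      126.0508]
 [   0.        0.        0.        1.    ]] (array([0.0785, 0.0034, 0.0327]), array([ 0.1416,  0.1488, -1.694 ])) [ 0.1671  0.4074  0.5975  1.7159 -0.3977  1.2102  0.7419] [-0.3001 -0.1356 -0.9988]
```

Emit:
jog_arm([
  {"gripper":0,"offset":[0.013,0.0006,0.0055],"rotation":[0.1,0.1,-0.6]},
  {"gripper":0,"offset":[0.013,0.0006,0.0055],"rotation":[0,0,-0.6]},
  {"gripper":0,"offset":[0.013,0.0006,0.0055],"rotation":[0,0,-0.5]},
  {"gripper":0,"offset":[0.013,0.0006,0.0055],"rotation":[0,0,0]},
  {"gripper":0,"offset":[0.013,0.0006,0.0055],"rotation":[0,0,0]},
  {"gripper":0,"offset":[0.013,0.0006,0.0055],"rotation":[0,0,0]},
  {"gripper":0,"offset":[0,0,0],"rotation":[0,0,0]},
  {"gripper":0,"offset":[0,0,0],"rotation":[0,0,0]},
  {"gripper":0,"offset":[0,0,0],"rotation":[0,0,0]},
])

```text
clock: 18.35
position: [0.4702, -0.2567, 0.1058]
ee_rot: [0.748, 0.658, 0.067, -0.056]
ft_force: [-1.1, 0.1, -0.7]
grip_width: 0.152
grasp_force: 78.0
```

Run:
```python
from h import *
X=np.load("X.npy"); T=T_tool(); np.save("T4.npy",T)
print(go(rodpose(-271,X)), manip.get_obs()["ft_force"])
W=T@X
nose=(W@[.172,0,-.012,1])[:3]; mid=(W@[.097,0,-.012,1])[:3]; hr=st((-18.7,-69,95.5))[:3]
ims=[]
for n in ("side","top","wrist"):
    im=imaging.camera(n); cv2.imwrite(f"pics/{n}4.png",im); TT=T if n=="wrist" else None
    a,b,c=proj(n,nose,TT),proj(n,hr,TT),proj(n,mid,TT); print(n,"nose",a,"hole",b,"mid",c)
    ctr=((a+b)/2).astype(int); w,h=(55,62) if n!="wrist" else (110,124)
    x0,y0=max(0,ctr[0]-w//2),max(0,ctr[1]-h//2); cr=cv2.resize(im[y0:y0+h,x0:x0+w],(264,298),interpolation=cv2.INTER_CUBIC)
    print(x0,y0,264/w); ims.append(cr)
# 4th: stand overview from side, doubled rows
a=np.hstack(ims); cv2.imwrite("pics/c4.png",a)
```

```text
(array([0.0011, 0.0017, 0.0003]), array([0.0559, 0.08  , 0.1707])) [-1.0866  0.1108 -0.736 ]
side nose [319.0289 214.8383] hole [312.9452 208.8108] mid [336.0224 229.1698]
288 180 4.8
top nose [337.0142 219.7952] hole [326.1238 217.8421] mid [363.5216 222.6239]
304 187 4.8
wrist nose [317.666  -97.0581] hole [ 322.2255 -167.7715] mid [317.634   60.2153]
264 0 2.4
```

Run:
```python
import cv2,numpy as np
s=cv2.imread("pics/side4.png")[185:245,290:340]; t=cv2.imread("pics/top4.png")[192:252,315:365]
cv2.imwrite("pics/c4.png",np.hstack([cv2.resize(i,None,fx=8,fy=8,interpolation=cv2.INTER_CUBIC) for i in (s,t)]))
```

```text
(no output)
```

View pics/c4.png

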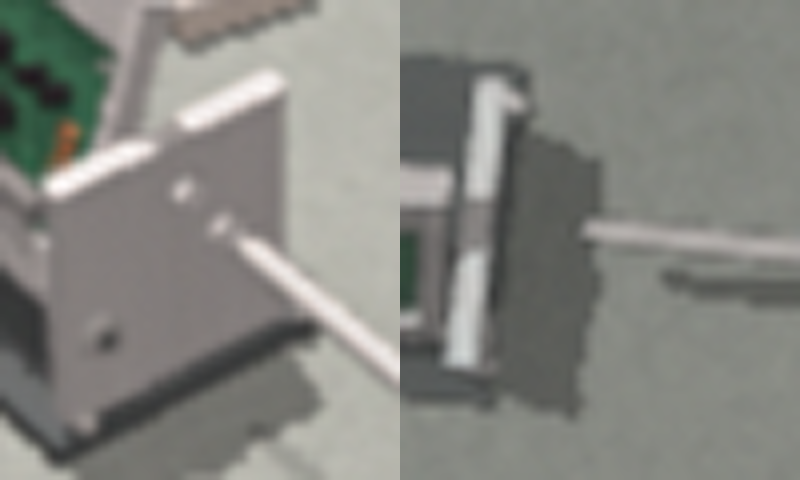

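Side view: upper hole at (313.0, 208.8) and nose at (319.0, 214.8), both within a pixel of prediction; the top view agrees too. Insert now.

Emit:
jog_arm([
  {"gripper":0,"offset":[0.0011,0.0017,0.0003],"rotation":[0.05,0.08,0.17]},
  {"gripper":0,"offset":[0,0,0],"rotation":[0,0,0]},
  {"gripper":0,"offset":[0.0049,0,0.0009],"rotation":[0,0,0]},
  {"gripper":0,"offset":[0.0049,0,0.0009],"rotation":[0,0,0]},
  {"gripper":0,"offset":[0.0049,0,0.0009],"rotation":[0,0,0]},
  {"gripper":0,"offset":[0.0049,0,0.0009],"rotation":[0,0,0]},
  {"gripper":0,"offset":[0.0049,0,0.0009],"rotation":[0,0,0]},
  {"gripper":0,"offset":[0.0049,0,0.0009],"rotation":[0,0,0]},
  {"gripper":0,"offset":[0.0049,0,0.0009],"rotation":[0,0,0]},
  {"gripper":0,"offset":[0.0049,0,0.0009],"rotation":[0,0,0]},
  {"gripper":0,"offset":[0,0,0],"rotation":[0,0,0]},
  {"gripper":0,"offset":[0,0,0],"rotation":[0,0,0]},
])

```text
clock: 19.7
position: [0.4773, -0.2154, 0.1054]
ee_rot: [0.748, 0.657, 0.068, -0.057]
ft_force: [0.9, -0.5, -0.8]
grip_width: 0.151
grasp_force: 78.0
```

Run:
```python
from h import *
X=np.load("X.npy"); print(go(rodpose(-231,X)), manip.get_obs()["ft_force"], manip.get_obs()["torque"])
```

```text
(array([-0.0006, -0.    , -0.0005]), array([-0.0146, -0.0307,  0.0611])) [ 0.8992 -0.5272 -0.7536] [-0.3043  0.0134 -0.0202]
```

Emit:
jog_arm([
  {"gripper":0,"offset":[0.0069,0,0.001],"rotation":[0,0,0]},
  {"gripper":0,"offset":[0.0069,0,0.0012],"rotation":[0,0,0]},
  {"gripper":0,"offset":[0.0069,0,0.0012],"rotation":[0,0,0]},
  {"gripper":0,"offset":[0.0069,0,0.0012],"rotation":[0,0,0]},
  {"gripper":0,"offset":[0.0069,0,0.0012],"rotation":[0,0,0]},
  {"gripper":0,"offset":[0.0069,0,0.0012],"rotation":[0,0,0]},
  {"gripper":0,"offset":[0.0069,0,0.0012],"rotation":[0,0,0]},
  {"gripper":0,"offset":[0.0069,0,0.0012],"rotation":[0,0,0]},
  {"gripper":0,"offset":[0.0069,0,0.0012],"rotation":[0,0,0]},
  {"gripper":0,"offset":[0.0069,0,0.0012],"rotation":[0,0,0]},
  {"gripper":0,"offset":[0.0069,0,0.0012],"rotation":[0,0,0]},
  {"gripper":0,"offset":[0.0069,0,0.0012],"rotation":[0,0,0]},
  {"gripper":0,"offset":[0.0069,0,0.0012],"rotation":[0,0,0]},
  {"gripper":0,"offset":[0.0069,0,0.0012],"rotation":[0,0,0]},
  {"gripper":0,"offset":[0,0,0],"rotation":[0,0,0]},
  {"gripper":0,"offset":[0,0,0],"rotation":[0,0,0]},
])

```text
clock: 21.3
position: [0.49, -0.1182, 0.1061]
ee_rot: [0.748, 0.657, 0.068, -0.057]
ft_force: [0.2, -0.9, -1.4]
grip_width: 0.153
grasp_force: 78.0
```

Run:
```python
from h import *
X=np.load("X.npy"); print(go(rodpose(-133,X)), manip.get_obs()["ft_force"], manip.get_obs()["torque"])
```

```text
(array([-0.0008,  0.0002,  0.0002]), array([-0.0163, -0.0292,  0.0653])) [ 0.1698 -0.9073 -1.4497] [-0.2838  0.1065 -0.0359]
```

Emit:
jog_arm([
  {"gripper":0,"offset":[0.0049,0,0.0009],"rotation":[0,0,0]},
  {"gripper":0,"offset":[0.0049,0,0.0009],"rotation":[0,0,0]},
  {"gripper":0,"offset":[0.0049,0,0.0009],"rotation":[0,0,0]},
  {"gripper":0,"offset":[0.0039,0,0.0007],"rotation":[0,0,0]},
  {"gripper":0,"offset":[0.003,0,0.0005],"rotation":[0,0,0]},
  {"gripper":0,"offset":[0.003,0,0.0005],"rotation":[0,0,0]},
  {"gripper":0,"offset":[0.003,0,0.0005],"rotation":[0,0,0]},
  {"gripper":0,"offset":[0.003,0,0.0005],"rotation":[0,0,0]},
  {"gripper":0,"offset":[0.003,0,0.0005],"rotation":[0,0,0]},
  {"gripper":0,"offset":[0,0,0],"rotation":[0,0,0]},
  {"gripper":0,"offset":[0,0,0],"rotation":[0,0,0]},
])

```text
clock: 22.4
position: [0.4944, -0.0844, 0.1062]
ee_rot: [0.748, 0.657, 0.068, -0.057]
ft_force: [-0.2, 0.5, -1.6]
grip_width: 0.152
grasp_force: 78.0
```

Run:
```python
from h import *
X=np.load("X.npy"); print(go(rodpose(-91,X)), manip.get_obs()["ft_force"], manip.get_obs()["torque"])
```

```text
(array([0.007 , 0.0003, 0.0017]), array([-0.0192, -0.032 ,  0.0535])) [-0.1922  0.4699 -1.6449] [-0.3519  0.0648 -0.0549]
```

Emit:
jog_arm([
  {"gripper":0,"offset":[0.002,0,0.0003],"rotation":[0,0,0]},
  {"gripper":0,"offset":[0.002,0,0.0003],"rotation":[0,0,0]},
  {"gripper":0,"offset":[0.001,0,0.0002],"rotation":[0,0,0]},
  {"gripper":0,"offset":[0,0,0],"rotation":[0,0,0]},
])

```text
clock: 22.8
position: [0.4951, -0.0791, 0.1063]
ee_rot: [0.748, 0.657, 0.068, -0.057]
ft_force: [-0.4, -0.2, -0.6]
grip_width: 0.151
grasp_force: 78.0
```

Emit:
jog_arm([
  {"gripper":0,"offset":[0.001,0,0.0002],"rotation":[0,0,0]},
  {"gripper":0,"offset":[0,0,0],"rotation":[0,0,0]},
])

```text
clock: 23.0
position: [0.4952, -0.0782, 0.1063]
ee_rot: [0.748, 0.657, 0.068, -0.057]
ft_force: [0.5, 0.6, -0.7]
grip_width: 0.148
grasp_force: 78.0
```

Emit:
jog_arm([
  {"gripper":0,"offset":[0.001,0,0.0002],"rotation":[0,0,0]},
  {"gripper":0,"offset":[0,0,0],"rotation":[0,0,0]},
])

```text
clock: 23.2
position: [0.4953, -0.0772, 0.1063]
ee_rot: [0.748, 0.657, 0.068, -0.057]
ft_force: [-0.7, -0.1, -2.1]
grip_width: 0.151
grasp_force: 78.0
```

Emit:
jog_arm([
  {"gripper":0,"offset":[0.001,0,0.0002],"rotation":[0,0,0]},
  {"gripper":0,"offset":[0,0,0],"rotation":[0,0,0]},
])

```text
clock: 23.4
position: [0.4954, -0.0764, 0.1062]
ee_rot: [0.748, 0.657, 0.067, -0.057]
ft_force: [-0.3, -0.4, -1.4]
grip_width: 0.149
grasp_force: 78.1
```

Emit:
jog_arm([
  {"gripper":0,"offset":[0.001,0,0.0002],"rotation":[0,0,0]},
  {"gripper":0,"offset":[0,0,0],"rotation":[0,0,0]},
])

```text
clock: 23.6
position: [0.4954, -0.0764, 0.1062]
ee_rot: [0.749, 0.657, 0.067, -0.057]
ft_force: [-0.5, -4.6, 0.1]
grip_width: 0.147
grasp_force: 78.2
```

Emit:
jog_arm([
  {"gripper":0,"offset":[0.001,0,0.0002],"rotation":[0,0,0]},
  {"gripper":0,"offset":[0,0,0],"rotation":[0,0,0]},
])

```text
clock: 23.8
position: [0.4954, -0.0763, 0.1062]
ee_rot: [0.749, 0.657, 0.067, -0.057]
ft_force: [-2.5, -8.0, 1.3]
grip_width: 0.151
grasp_force: 78.5
```

Plate has met the cheek (8 N). Release and lift straight up.

Emit:
jog_arm([
  {"gripper":0,"offset":[-0.0015,0,-0.0003],"rotation":[0,0,0]},
  {"gripper":0.6,"offset":[0,0,0],"rotation":[0,0,0]},
  {"gripper":0.6,"offset":[0,0,0],"rotation":[0,0,0]},
  {"gripper":0.6,"offset":[0,0,0],"rotation":[0,0,0]},
  {"gripper":0.6,"offset":[0,0,0],"rotation":[0,0,0]},
  {"gripper":0.6,"offset":[0,0,0],"rotation":[0,0,0]},
  {"gripper":0.6,"offset":[0,0,0],"rotation":[0,0,0]},
  {"gripper":0.6,"offset":[0.0018,0,-0.01],"rotation":[0,0,0]},
  {"gripper":0.6,"offset":[0.0036,0,-0.02],"rotation":[0,0,0]},
  {"gripper":0.6,"offset":[0.0036,0,-0.02],"rotation":[0,0,0]},
  {"gripper":0.6,"offset":[0.0036,0,-0.02],"rotation":[0,0,0]},
  {"gripper":0.6,"offset":[0.0036,0,-0.02],"rotation":[0,0,0]},
  {"gripper":0.6,"offset":[0.0036,0,-0.02],"rotation":[0,0,0]},
  {"gripper":0.0,"offset":[0.0036,0,-0.02],"rotation":[0,0,0]},
  {"gripper":0.0,"offset":[0.0036,0,-0.02],"rotation":[0,0,0]},
  {"gripper":0.0,"offset":[0,0,0],"rotation":[0,0,0]},
])

```text
clock: 25.4
position: [0.4962, -0.0761, 0.262]
ee_rot: [0.748, 0.657, 0.069, -0.056]
ft_force: [-0.2, -0.3, -0.2]
grip_width: 0.096
grasp_force: 0.0
```

Run:
```python
from h import *
o=manip.get_obs(); T=T_tool(o); print(rel(T),o["ft_force"],o["joint_pos"])
for n in ("side","top"): cv2.imwrite(f"pics/{n}5.png",imaging.camera(n))
# dark plate / bright rod evidence
b=cv2.imread("pics/side5.png"); a=cv2.imread("pics/side4.png")
d=np.abs(b.astype(int)-a).sum(2)
for nm,P in dict(plate_up=(-18.7,-91,107),plate_down=(-18.7,-91,71),nose=(-18.7,75,95.5),shaft_out=(-18.7,-120,95.5)).items():
    u=proj("side",st(P)[:3]); v=proj("top",st(P)[:3]); print(nm,u,b[int(round(u[1])),int(round(u[0]))],v,cv2.imread("pics/top5.png")[int(round(v[1])),int(round(v[0]))])
```

```text
[[ -0.0032   1.       0.0073 -18.272 ]
 [  0.9842   0.0019   0.177  -96.2969]
 [  0.177    0.0077  -0.9842 262.0258]
 [  0.       0.       0.       1.    ]] [-0.1509 -0.3314 -0.2349] [-0.2746  0.0435  0.4711  1.775  -0.2034  1.3367  0.1149]
plate_up [317.5989 209.6971] [27 27 27] [333.9435 218.3661] [45 48 49]
plate_down [317.7373 219.2789] [122 123 129] [333.7184 219.3607] [48 49 51]
nose [284.4665 184.661 ] [102 109 103] [275.6645 212.3148] [168 171 173]
shaft_out [323.9911 218.1776] [110 111 117] [344.0962 219.8108] [ 81  96 103]
```

Emit:
jog_arm([
  {"gripper":0,"offset":[0,0,0],"rotation":[0,-5,0]},
  {"gripper":0,"offset":[0,0,0],"rotation":[0,-5,0]},
  {"gripper":0,"offset":[0,0,0],"rotation":[0,0,-8]},
  {"gripper":0,"offset":[0,0,0],"rotation":[0,0,-8]},
  {"gripper":0,"offset":[0,0,0],"rotation":[0,0,-8]},
  {"gripper":0,"offset":[0,0,0],"rotation":[0,0,-8]},
  {"gripper":0,"offset":[0,0,0],"rotation":[0,0,-8]},
  {"gripper":0,"offset":[0,0,0],"rotation":[0,0,-8]},
  {"gripper":0,"offset":[0,0,0],"rotation":[0,0,-8]},
  {"gripper":0,"offset":[0,0,0],"rotation":[0,0,-8]},
  {"gripper":0,"offset":[0,0,0],"rotation":[0,0,-8]},
  {"gripper":0,"offset":[0,0,0],"rotation":[0,0,-8]},
  {"gripper":0,"offset":[0,0,0],"rotation":[0,0,-8]},
  {"gripper":0,"offset":[0,0,0],"rotation":[0,0,-2]},
  {"gripper":0,"offset":[0,0,0],"rotation":[0,0,0]},
  {"gripper":0,"offset":[0,0,0],"rotation":[0,0,0]},
])

```text
clock: 27.1
position: [0.4947, -0.0757, 0.2581]
ee_rot: [0.066, 0.998, 0.001, 0.001]
ft_force: [0.1, 0.6, 0.9]
grip_width: 0.001
grasp_force: 0.0
```

Run:
```python
from h import *
T=T_tool(); Rw=stand()[:3,:3]@np.diag([-1,1,-1])
print(rel(T),tgt_rot(Rw),need((-80,0,262)),need((-80,0,175)),manip.get_obs()["joint_pos"])
```

```text
[[ -1.      -0.0007   0.0019 -19.7796]
 [ -0.0007   1.       0.0026 -96.1188]
 [ -0.0019   0.0026  -1.     258.0548]
 [  0.       0.       0.       1.    ]] [0.1517 0.1074 0.0413] [ 0.0601  0.0962 -0.0038] [0.0603 0.0959 0.0832] [-0.3158  0.034   0.39    1.7798 -0.0159  1.3284  1.5173]
```

Emit:
jog_arm([
  {"gripper":0,"offset":[0.01,0.016,0],"rotation":[0,0,0]},
  {"gripper":0,"offset":[0.01,0.016,0],"rotation":[0,0,0]},
  {"gripper":0,"offset":[0.01,0.016,0],"rotation":[0,0,0]},
  {"gripper":0,"offset":[0.01,0.016,0],"rotation":[0,0,0]},
  {"gripper":0,"offset":[0.01,0.016,0],"rotation":[0,0,0]},
  {"gripper":0,"offset":[0.01,0.016,0],"rotation":[0,0,0]},
  {"gripper":0,"offset":[0,0,0.02],"rotation":[0,0,0]},
  {"gripper":0,"offset":[0,0,0.02],"rotation":[0,0,0]},
  {"gripper":0,"offset":[0,0,0.02],"rotation":[0,0,0]},
  {"gripper":0,"offset":[0,0,0.02],"rotation":[0,0,0]},
  {"gripper":0,"offset":[0,0,0],"rotation":[0,0,0]},
  {"gripper":0,"offset":[0,0,0],"rotation":[0,0,0]},
])

```text
clock: 28.3
position: [0.4482, 0.0274, 0.1791]
ee_rot: [0.065, 0.998, 0.001, 0.001]
ft_force: [0.1, -0.5, 0.6]
grip_width: 0.001
grasp_force: 0.0
```

Run:
```python
from h import *
print(rel()[:3,3],manip.get_obs()["ft_force"])
for th in np.arange(1.26,.99,-.02):
    c=np.array([-60+118*np.cos(th)-6*np.sin(th),50+118*np.sin(th)+6*np.cos(th)])-[11,-11]; print(round(th,2),c.round(1))
```

```text
[-79.4928  -0.0655 179.0571] [ 0.1493 -0.4889  0.6388]
1.26 [-40.6 175.2]
1.24 [-38.3 174.6]
1.22 [-36.1 173.9]
1.2 [-33.8 173.2]
1.18 [-31.6 172.4]
1.16 [-29.4 171.6]
1.14 [-27.2 170.7]
1.12 [-25.  169.8]
1.1 [-22.8 168.9]
1.08 [-20.7 167.9]
1.06 [-18.5 166.9]
1.04 [-16.4 165.8]
1.02 [-14.4 164.7]
1.0 [-12.3 163.5]
```

Emit:
jog_arm([
  {"gripper":0,"offset":[-0.008,0,0.001],"rotation":[0,0,0]},
  {"gripper":0,"offset":[-0.008,0,0.001],"rotation":[0,0,0]},
  {"gripper":0,"offset":[-0.008,0,0.001],"rotation":[0,0,0]},
  {"gripper":0,"offset":[-0.006,0,0],"rotation":[0,0,0]},
  {"gripper":0,"offset":[-0.005,0,0.0005],"rotation":[0,0,0]},
  {"gripper":0,"offset":[-0.0022,0,0.0005],"rotation":[0,0,0]},
  {"gripper":0,"offset":[-0.0022,0,0.0007],"rotation":[0,0,0]},
  {"gripper":0,"offset":[-0.0022,0,0.0007],"rotation":[0,0,0]},
  {"gripper":0,"offset":[-0.0022,0,0.0007],"rotation":[0,0,0]},
  {"gripper":0,"offset":[-0.0022,0,0.0008],"rotation":[0,0,0]},
  {"gripper":0,"offset":[-0.0022,0,0.0008],"rotation":[0,0,0]},
])

```text
clock: 29.4
position: [0.4961, 0.0213, 0.1712]
ee_rot: [0.065, 0.998, 0.001, 0.001]
ft_force: [-3.5, 0.4, 2.5]
grip_width: -0.001
grasp_force: 1.9
```

Run:
```python
from h import *
print(rel()[:3,3],manip.get_obs()["ft_force"])
```

```text
[-31.1866   0.1555 171.1967] [-3.5487  0.3881  2.5356]
```

Emit:
jog_arm([
  {"gripper":0,"offset":[-0.002,0,0.0008],"rotation":[0,0,0]},
  {"gripper":0,"offset":[-0.002,0,0.0008],"rotation":[0,0,0]},
  {"gripper":0,"offset":[-0.002,0,0.0009],"rotation":[0,0,0]},
  {"gripper":0,"offset":[-0.002,0,0.0009],"rotation":[0,0,0]},
  {"gripper":0,"offset":[0,0,0],"rotation":[0,0,0]},
])

```text
clock: 29.9
position: [0.5044, 0.0202, 0.1677]
ee_rot: [0.065, 0.998, 0.001, 0.002]
ft_force: [-0.2, -0.5, 0.7]
grip_width: -0.001
grasp_force: 0.3
```

Emit:
jog_arm([
  {"gripper":0,"offset":[-0.001,0,0.0005],"rotation":[0,0,0]},
  {"gripper":0,"offset":[-0.001,0,0.0005],"rotation":[0,0,0]},
])

```text
clock: 30.1
position: [0.506, 0.02, 0.1669]
ee_rot: [0.065, 0.998, 0.001, 0.002]
ft_force: [-2.3, -0.5, 3.1]
grip_width: 0.002
grasp_force: 1.8
```

Emit:
jog_arm([
  {"gripper":0,"offset":[-0.001,0,0.0005],"rotation":[0,0,0]},
  {"gripper":0,"offset":[-0.001,0,0.0005],"rotation":[0,0,0]},
])

```text
clock: 30.3
position: [0.5081, 0.0197, 0.1658]
ee_rot: [0.065, 0.998, 0.001, 0.002]
ft_force: [-2.3, -0.2, 3.6]
grip_width: -0.003
grasp_force: 1.8
```

Run:
```python
from h import *
print(rel()[:3,3],manip.get_obs()["ft_force"])
```

```text
[-19.094    0.2039 165.8436] [-2.3163 -0.1563  3.6486]
```

Emit:
jog_arm([
  {"gripper":0,"offset":[-0.001,0,0.0005],"rotation":[0,0,0]},
  {"gripper":0,"offset":[0,0,0],"rotation":[0,0,0]},
])

```text
clock: 30.5
position: [0.5092, 0.0196, 0.1653]
ee_rot: [0.065, 0.998, 0.001, 0.002]
ft_force: [-0.8, 0.5, 2.1]
grip_width: -0.006
grasp_force: 1.0
```

Emit:
jog_arm([
  {"gripper":0,"offset":[-0.001,0,0.0005],"rotation":[0,0,0]},
  {"gripper":0,"offset":[0,0,0],"rotation":[0,0,0]},
])

```text
clock: 30.7
position: [0.5101, 0.0195, 0.1648]
ee_rot: [0.065, 0.998, 0.001, 0.002]
ft_force: [-1.2, -0.4, 2.8]
grip_width: 0.004
grasp_force: 1.3
```

Emit:
jog_arm([
  {"gripper":0,"offset":[-0.001,0,0.0005],"rotation":[0,0,0]},
  {"gripper":0,"offset":[0,0,0],"rotation":[0,0,0]},
])

```text
clock: 30.9
position: [0.511, 0.0194, 0.1643]
ee_rot: [0.065, 0.998, 0.001, 0.002]
ft_force: [-1.3, -0.6, 2.9]
grip_width: -0.0
grasp_force: 1.3
```

Emit:
jog_arm([
  {"gripper":0,"offset":[-0.001,0,0.0005],"rotation":[0,0,0]},
  {"gripper":0,"offset":[0,0,0],"rotation":[0,0,0]},
])

```text
clock: 31.1
position: [0.512, 0.0192, 0.1638]
ee_rot: [0.065, 0.998, 0.001, 0.001]
ft_force: [-2.2, -0.2, 4.0]
grip_width: -0.003
grasp_force: 1.9
```

Emit:
jog_arm([
  {"gripper":0,"offset":[-0.001,0,0.0005],"rotation":[0,0,0]},
  {"gripper":0,"offset":[0,0,0],"rotation":[0,0,0]},
])

```text
clock: 31.3
position: [0.5127, 0.0192, 0.1634]
ee_rot: [0.065, 0.998, 0.001, 0.001]
ft_force: [-4.4, -0.9, 6.3]
grip_width: 0.001
grasp_force: 3.7
```

Emit:
jog_arm([
  {"gripper":0,"offset":[-0.001,0,0.0005],"rotation":[0,0,0]},
  {"gripper":0,"offset":[0,0,0],"rotation":[0,0,0]},
])

```text
clock: 31.5
position: [0.5132, 0.0191, 0.1631]
ee_rot: [0.065, 0.998, 0.001, 0.001]
ft_force: [-8.3, -0.0, 11.3]
grip_width: 0.0
grasp_force: 6.5
```

Emit:
jog_arm([
  {"gripper":0,"offset":[-0.001,0,0.0005],"rotation":[0,0,0]},
  {"gripper":0,"offset":[0,0,0],"rotation":[0,0,0]},
])

```text
clock: 31.7
position: [0.5137, 0.019, 0.1629]
ee_rot: [0.065, 0.998, 0.002, 0.0]
ft_force: [-13.6, -0.0, 15.8]
grip_width: 0.001
grasp_force: 9.9
```

Force rises to about 20 N: the frame sits on the rod. Back off.

Emit:
jog_arm([
  {"gripper":0,"offset":[0.003,0,-0.002],"rotation":[0,0,0]},
  {"gripper":0,"offset":[0.01,0,-0.005],"rotation":[0,0,0]},
  {"gripper":0,"offset":[0.02,0,-0.01],"rotation":[0,0,0]},
  {"gripper":0,"offset":[0.01,0,-0.03],"rotation":[0,0,0]},
  {"gripper":0,"offset":[0,0.0,-0.04],"rotation":[0,0,0]},
  {"gripper":0,"offset":[0,-0.03,-0.04],"rotation":[0,0,0]},
  {"gripper":0,"offset":[0,-0.04,0],"rotation":[0,0,0]},
  {"gripper":0,"offset":[0,-0.04,0],"rotation":[0,0,0]},
  {"gripper":0,"offset":[0,-0.04,0],"rotation":[0,0,0]},
  {"gripper":0,"offset":[0,-0.04,0],"rotation":[0,0,0]},
  {"gripper":0,"offset":[0,-0.04,0],"rotation":[0,0,0]},
  {"gripper":0,"offset":[0,-0.04,0],"rotation":[0,0,0]},
  {"gripper":0,"offset":[0,-0.03,0],"rotation":[0,0,0]},
  {"gripper":0,"offset":[0,0,0],"rotation":[0,0,0]},
  {"gripper":0,"offset":[0,0,0],"rotation":[0,0,0]},
])

```text
clock: 33.2
position: [0.4327, -0.2735, 0.2882]
ee_rot: [0.065, 0.998, 0.001, 0.001]
ft_force: [0.5, 1.2, -0.9]
grip_width: 0.005
grasp_force: 0.0
```

Run:
```python
from h import *
o=manip.get_obs(); print(o["position"],o["ft_force"],o["clock"])
im=imaging.camera("top"); cv2.imwrite("pics/top6.png",im); cv2.imwrite("pics/side6.png",imaging.camera("side"))
g=cv2.cvtColor(im,cv2.COLOR_BGR2GRAY)
# frame far/top edge along stand y=+-15: print grey profile vs theta-predicted edge pixels
for y in (-20,0,20):
    print(y,[ (th,proj("top",st((-60+130*np.cos(th)+8*np.sin(th),y,50+130*np.sin(th)-8*np.cos(th)))[:3]).round(1).tolist()) for th in (.95,1.03,1.1,1.25)])
    c=int(round(proj("top",st((5,y,160))[:3])[0])); print(c,[(r,int(g[r,c])) for r in range(190,225)])
s=cv2.imread("pics/side6.png")
for nm,P in dict(plate_up=(-18.7,-91,107),plate_down=(-18.7,-91,71)).items():
    u=proj("side",st(P)[:3]).round().astype(int); print(nm,u,s[u[1],u[0]])
gm=(im[:,:,1].astype(int)>im[:,:,2]+25)&(im[:,:,1].astype(int)>im[:,:,0]+10); ys,xs=np.nonzero(gm[150:290,250:350]); print("green",xs.min()+250,xs.max()+250,ys.min()+150,ys.max()+150,len(xs))
```

```text
[ 0.4327 -0.2735  0.2882] [ 0.4987  1.1536 -0.9168] 33.2
-20 [(0.95, [309.7, 199.2]), (1.03, [309.3, 202.0]), (1.1, [308.9, 204.6]), (1.25, [308.0, 210.8])]
309 [(190, 134), (191, 134), (192, 134), (193, 136), (194, 135), (195, 134), (196, 133), (197, 120), (198, 95), (199, 90), (200, 89), (201, 91), (202, 119), (203, 156), (204, 167), (205, 170), (206, 158), (207, 133), (208, 128), (209, 127), (210, 126), (211, 115), (212, 89), (213, 73), (214, 73), (215, 74), (216, 67), (217, 53), (218, 49), (219, 46), (220, 46), (221, 53), (222, 66), (223, 72), (224, 73)]
0 [(0.95, [302.4, 198.4]), (1.03, [301.9, 201.2]), (1.1, [301.4, 203.8]), (1.25, [300.5, 210.0])]
301 [(190, 134), (191, 136), (192, 135), (193, 133), (194, 133), (195, 133), (196, 120), (197, 94), (198, 91), (199, 90), (200, 90), (201, 110), (202, 150), (203, 167), (204, 169), (205, 166), (206, 147), (207, 129), (208, 128), (209, 127), (210, 118), (211, 96), (212, 72), (213, 74), (214, 73), (215, 73), (216, 73), (217, 74), (218, 72), (219, 72), (220, 66), (221, 48), (222, 46), (223, 46), (224, 60)]
20 [(0.95, [295.0, 197.6]), (1.03, [294.5, 200.4]), (1.1, [294.0, 203.0]), (1.25, [293.0, 209.2])]
294 [(190, 132), (191, 131), (192, 133), (193, 134), (194, 134), (195, 122), (196, 101), (197, 90), (198, 90), (199, 90), (200, 93), (201, 135), (202, 170), (203, 170), (204, 174), (205, 161), (206, 130), (207, 128), (208, 127), (209, 134), (210, 118), (211, 71), (212, 74), (213, 74), (214, 69), (215, 57), (216, 47), (217, 47), (218, 47), (219, 53), (220, 50), (221, 48), (222, 45), (223, 55), (224, 70)]
plate_up [318 210] [28 27 28]
plate_down [318 219] [122 123 129]
green 286 316 211 228 239
```

The frame edge in the top view matches a tilt of about 1.03, the plate is at the cheek, and the arm is clear.

```bash
python3 -c "
from workcell import workorder
print(workorder.hand_in())"
```

```text
the job is handed in; nothing more can be done
None
```

I swung the frame up and pushed the rod in from the right until its plate met the cheek. The frame was then eased down until the force rose as it met the rod (camera tilt about 1.03 rad), and I handed the job in with the arm clear; no verdict came back.

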